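Clear a staining station: bottles to their caddies, instruments to the tray

ROBOT

A 6-joint arm with a two-finger parallel gripper is mounted at the origin on a cart in front of the work surface, level with it; the furniture and walls round the work are solid. World frame = base frame: x ahead of the robot, y to its left, z up, the work surface at z = 0. Lengths are in mm, angles in rad, forces in N, time in s.
With the tool pointing down it reaches from about 300 to 775 mm from the base axis. Payload 14.6 kg.
Tool frame: the origin (TCP) lies midway between the tips of the shut fingers; the grasp point (between the pads) lies 19 mm behind it; z points along the fingers, y is the line along which they close (so a half turn about z gives the same grasp; the last joint's range is limited). The gripper opens to 85 mm and grips with 20 to 120 N. Pads are 22 mm wide; open, the fingers measure 114 mm over their backs; the gripper's body (76 mm by 85 mm) begins 54 mm behind the grasp point. The pads swing forward as they close: fully open they stand 13 mm farther back than shut.
Start: joints at [1.183, 0.3, 1.521, -0, 1.321, -0.067], TCP at [173.426, 521.932, 231.281] pointing down, gripper open.
Joint ranges: [-3.03, 3.03], [-0.79, 2.21], [0.23, 2.52], [-1.04, 4.18], [0, 3.07], [-2.55, 2.55]. Speed limits (rad/s): [2.22, 2.22, 2.57, 3.14, 3.14, 3.14].

INTERFACE

Orientations are given as a rotation vector (axis times angle).
In Python, from bench import status, cams, finish_job gives the robot as it stands.
- The arm moves only by the shell command python3 -m pendant 'ROWS' [FORCE]. ROWS is JSON, a list of rows, each a list of 7 numbers: the finger opening in m, from 0 to 0.0854, then the shift along the tool's x, y, z in m, then the turn, a rotation vector about the tool's x, y, z in degrees. A call has 1 to 20 rows; each row shifts and turns the commanded pose from where the row before left it, along the tool's axes as they then stand; what a row does not reach is not made up. A row lasts 1/10 s, in which the tool goes at most 50 mm and 8.59 degrees, less where a joint would pass 70% of its speed; a pose out of reach is approached as far as the arm can. A call is refused whole if a number of a shift passes 0.05 or a number of a turn 8.59, either way. A call with a gripper value outside its range is refused whole. The fingers move at their own pace and stop on an object; FORCE is the grip in N (left out, the last holds). Time passes only in rows, so rows that do not move let the fingers close. It gives the time, the measured TCP pose, the force, the opening and the grip force at its end, in the units of the state.
- status.observe(): the state, without advancing time (a new reading comes with each control period).
- cams.snapshot(name): name is "side" or "top" or "wrist"; returns (picture, depth): 420x560x3 uint8, red, green, blue; 420x560 float32, mm along the optical axis (not along the pixel's ray), 0 where there is no reading.
- cams.camera_model(name): a dict with "vfov" (degrees; the focal length in pixels is half the picture's height over the tangent of half this angle, whatever the lens; pixels are square), "cx", "cy" (the principal point, pixels), "cam_to_world" (4x4, takes a point from camera to world coordinates). Camera axes: x right, y down, z forward; pixel columns grow to the right and rows downward; lengths in mm; the calibration is good to about 2 mm. A picture is of the moment at which its call begins: read the wrist's pose just before it. camera_model takes no time and is no camera call; for the wrist camera it gives the pose at the moment of the call.
- finish_job(): hands the job in; it is judged then, once.
Trained networks look in the newest picture that a camera, given by its name, has taken for a name from the list of things; names that differ only in an ending like _2 or _b are one class to them, and where a whole thing is asked for, a point or a joint stands for the part that bears it (a point fixed in the world has none). Each returns a list of dicts, best first, with "confidence" (0 to 1); they miss things now and then, are a little off and sometimes report something else, mostly with a low value. They report only what shows in the picture. A call takes as long as a camera call. They do not tell look-alikes from the thing itself.
- cams.spot_in(camera, label): "location" ([x, y, z] in mm, in world coordinates, good to about 4 mm: the middle of the surface that is visible of it).
- cams.outline_of(camera, label): "region" (420x560 bool, what is visible of it).
- cams.place_of(camera, label): "location" ([x, y, z] in mm, in world coordinates, good to about 4 mm: a listed point, or the origin of a listed thing).
The state is a dict: "clock": time; "q": joint angles; "qd": joint speeds; "joint_efforts": joint torques, N m; "tool_pos": TCP position; "tcp_rot": TCP orientation; "wrist_force": force on the tool from outside, world axes, zero at the start; "ft_torque": the same for the moment, N m; "opening": opening from 0.0 (shut) to 1.0 (fully open); "finger_force": force on a finger pad.
Only numpy, scipy, OpenCV 4.12 (cv2) and the standard library are available. Lean on these libraries where they do the work, as an engineer would, in place of code of your own. Each camera call takes 0.05 s, during which the arm holds its last target. There are 200 camera calls.

TASK

Clear up the staining station. Stand the two amber dropper bottles (light-sensitive stains) in the black caddy, one in each bay, and the loose clear-glass dropper bottle in the empty bay of the white caddy; lay the forceps and the mounted needle lengthwise in the steel instrument tray, one in each lane. Keep the bottles upright and set them down without dropping them, and leave the small beaker standing where it is.

Things in the scene. Friction and masses are not known exactly. Their poses are not given: they have to be found in the camera images.
- stain_a: Amber dropper bottle, red-orange stain in brown see-through glass, body 39 mm diameter and 72 mm high; above it a black screw collar, 24 mm diameter (72 to 85 mm above the base), and a dark brown rubber bulb, 16 mm diameter, up to 120 mm; about 85 g. The cap is tight: the bottle can be carried by collar or bulb. Origin: centre of the underside, z up. It starts upright on the bench.
- stain_b: Amber dropper bottle, violet stain in brown see-through glass, body 39 mm diameter and 72 mm high; above it a black screw collar, 24 mm diameter (72 to 85 mm above the base), and a dark brown rubber bulb, 16 mm diameter, up to 120 mm; about 85 g. The cap is tight: the bottle can be carried by collar or bulb. Origin: centre of the underside, z up. It starts upright on the bench.
- rinse: Clear dropper bottle, colourless glass, pale contents, body 39 mm diameter and 72 mm high; above it a black screw collar, 24 mm diameter (72 to 85 mm above the base), and a dark brown rubber bulb, 16 mm diameter, up to 120 mm; about 85 g. The cap is tight: the bottle can be carried by collar or bulb. Origin: centre of the underside, z up. It starts upright on the bench, loose.
- forceps: Straight steel forceps lying flat, the two arms touching at both ends: 123 mm long (own y), 15 mm wide at the middle (own x), 10 mm high, about 22 g. Origin: underside at mid length, a good place to grip. At the start its length points towards and away from the robot within 0.15 rad.
- needle: Mounted needle lying on the bench: 137 mm long (own y), 8 mm thick, about 12 g. Origin: underside at mid length. Its brown wooden handle, the only part to grip, reaches from own y = -23 to +69 mm; grip its middle at y = +22 mm. The thin steel point ends at y = -69 mm. At the start its length points towards and away from the robot within 0.15 rad.
- black_caddy: Black bottle caddy, fixed, 122 (own x) x 63 (own y) x 45 mm, yellow label plates; walls and floor 4 mm. Origin: centre of the underside. Two open square bays, 55 x 55 mm, centred at own x = -29.5 (nearer the robot) and +29.5 mm, y = 0. Own x points away from the robot within 0.15 rad. Both bays start empty.
- white_caddy: White bottle caddy, fixed, 122 (own x) x 63 (own y) x 45 mm, blue label plates; walls and floor 4 mm. Origin: centre of the underside. Two open square bays, 55 x 55 mm, centred at own x = -29.5 (nearer the robot) and +29.5 mm, y = 0. Own x points away from the robot within 0.15 rad. The far bay already holds another clear dropper bottle, fixed; the near bay is empty.
- steel_tray: Bright steel instrument tray, fixed, 171 (own x) x 116 mm (own y), walls 18 mm high (rim to 20), floor 3 mm thick. A rib 6 mm wide and 6 mm above the floor along own x (y = 0) parts it into two lanes, 52 x 165 mm inside, centre lines at own y = +29 and -29 mm. Origin: centre of the underside. Own x points away from the robot within 0.15 rad.
- rack_post (a point): Obstacle, never moves: foot of the front face of the reagent rack's steel post, 84 mm wide across the bench and 0.8 m tall; keep hand and wrist in front of it. Behind its face rails and shelves reach 150 mm to either side from 0.25 m up. A wire basket with jars up to 130 mm high stands farther left, its front about 80 mm nearer the robot than the post.
- beaker: Small clear glass beaker, 61 mm across the lip, 68 mm high, loose among the bottles; to be left standing where it is. Origin: centre of the underside.
Not all that is in view belongs to the job. What is shaped like the stain_b but blue is not meant.

How it is judged (in metres and radians):
At the end, for the whole second after the job is handed in: Both amber bottles upright (0.15 rad) on the black caddy's floor, one per bay, the clear one so in the white caddy's empty bay, all within 12 mm of bay centre; forceps and needle on the tray floor, one per lane, within 0.3 rad, 20 mm (across) and 25 mm (along) of lane centre; all at rest ((((x of stain_a in the frame of black_caddy between -0.0415 and -0.0175 m and y of stain_a in the frame of black_caddy between -0.012 and 0.012 m and z of stain_a in the frame of black_caddy below 0.01 m and angle between stain_a's own z axis and vertical below 0.15 rad) and (x of stain_b in the frame of black_caddy between 0.0175 and 0.0415 m and y of stain_b in the frame of black_caddy between -0.012 and 0.012 m and z of stain_b in the frame of black_caddy below 0.01 m and angle between stain_b's own z axis and vertical below 0.15 rad)) or ((x of stain_a in the frame of black_caddy between 0.0175 and 0.0415 m and y of stain_a in the frame of black_caddy between -0.012 and 0.012 m and z of stain_a in the frame of black_caddy below 0.01 m and angle between stain_a's own z axis and vertical below 0.15 rad) and (x of stain_b in the frame of black_caddy between -0.0415 and -0.0175 m and y of stain_b in the frame of black_caddy between -0.012 and 0.012 m and z of stain_b in the frame of black_caddy below 0.01 m and angle between stain_b's own z axis and vertical below 0.15 rad))) and x of rinse in the frame of white_caddy between -0.0415 and -0.0175 m and y of rinse in the frame of white_caddy between -0.012 and 0.012 m and z of rinse in the frame of white_caddy below 0.01 m and angle between rinse's own z axis and vertical below 0.15 rad and (((x of forceps in the frame of steel_tray between -0.025 and 0.025 m and y of forceps in the frame of steel_tray between 0.009 and 0.049 m and z of forceps in the frame of steel_tray below 0.016 m and angle between the y axis of forceps and the x axis of steel_tray, either way round below 0.3 rad) and (x of needle in the frame of steel_tray between -0.025 and 0.025 m and y of needle in the frame of steel_tray between -0.049 and -0.009 m and z of needle in the frame of steel_tray below 0.016 m and angle between the y axis of needle and the x axis of steel_tray, either way round below 0.3 rad)) or ((x of forceps in the frame of steel_tray between -0.025 and 0.025 m and y of forceps in the frame of steel_tray between -0.049 and -0.009 m and z of forceps in the frame of steel_tray below 0.016 m and angle between the y axis of forceps and the x axis of steel_tray, either way round below 0.3 rad) and (x of needle in the frame of steel_tray between -0.025 and 0.025 m and y of needle in the frame of steel_tray between 0.009 and 0.049 m and z of needle in the frame of steel_tray below 0.016 m and angle between the y axis of needle and the x axis of steel_tray, either way round below 0.3 rad))) and linear speed of each of stain_a, stain_b, rinse, forceps, needle below 0.02 m/s); the robot touches nothing.
It fails at once if a dropper bottle tips over (more than 0.6 rad from upright) (angle between any of stain_a, stain_b, rinse's own z axis and vertical above 0.6 rad).
It fails at once if a dropper bottle is dropped (falls freely, out of the fingers, faster than 0.7 m/s, that is from about 25 mm) ((linear speed of stain_a above 0.7 m/s and contact force between the fingers and stain_a below 0.01 N) or (linear speed of stain_b above 0.7 m/s and contact force between the fingers and stain_b below 0.01 N) or (linear speed of rinse above 0.7 m/s and contact force between the fingers and rinse below 0.01 N)).
It fails at once if the small beaker is shifted by more than 30 mm or tipped (distance of beaker from where it was at the start of the episode above 0.03 m or angle between beaker's own z axis and vertical above 0.3 rad).
It also fails if it takes over 128 s, if anything falls off the work surface, if the arm or the gripper's body presses on something with over 40 N, if the wrist force passes 120 N, or if a joint passes its speed limit or range.

## Working session

There is one attempt and no reset: what is moved stays moved. The work goes in short steps, Python scripts to look and compute and a shell command to move; the robot and the scene stay as the last step left them, time stands still between calls to the robot, and variables do not carry over. Pictures are saved under pics/ and viewed, at most 14 in all, crops included, and the job is handed in when it is done.

```bash
ls; mkdir -p pics; cat > look.py <<'E'
import numpy as np,cv2
from bench import status,cams
def shot(n,f=None):
    m=cams.camera_model(n); p,d=cams.snapshot(n)
    if f: cv2.imwrite('pics/'+f,p[:,:,::-1])
    return p,d,m
def world(m,d,u,v,shape=(420,560)):
    f=shape[0]/2/np.tan(np.radians(m['vfov'])/2)
    z=d; P=np.stack([(u-m['cx'])/f*z,(v-m['cy'])/f*z,z,np.ones_like(z)],-1)
    return (P@np.array(m['cam_to_world']).T)[...,:3]
def cloud(m,d):
    v,u=np.mgrid[:420,:560]; return world(m,d.astype(float),u,v)
E
python3 - <<'E'
from look import *
s=status.observe(); print(s['tool_pos'],s['tcp_rot'],s['clock'])
for c in ['top','side']:
    p,d,m=shot(c,c+'.png'); print(c,np.round(np.array(m['cam_to_world'])[:3,3]),m['vfov'])
    for l in ['stain_a','rinse','forceps','needle','black_caddy','white_caddy','steel_tray','rack_post','beaker']:
        r=cams.place_of(c,l); print(c,l,[(np.round(x['location']).astype(int).tolist(),round(x['confidence'],2)) for x in r[:5]])
E
```

```text
pics
[173.32893187 521.72150483 230.69587984] [-5.01674924e-01 -3.10096509e+00  1.82856939e-03] 0.0
top [ 396.   23. 1324.] 50.55342892351223
top stain_a [([489, 245, -2], 0.74), ([468, 168, 2], 0.7), ([702, 55, -3], 0.68)]
top rinse [([491, -259, -2], 0.66)]
top forceps [([509, -79, 0], 0.61)]
top needle [([509, -155, -1], 0.4)]
top black_caddy [([526, -398, -2], 0.7)]
top white_caddy [([515, 436, 3], 0.81)]
top steel_tray [([528, 36, 1], 0.89), ([469, 314, -2], 0.58)]
top rack_post [([637, -158, -4], 0.88)]
top beaker [([469, 311, -1], 0.81), ([512, -81, 2], 0.57)]
side [411. 881. 801.] 52.688396807015195
side stain_a [([489, 241, 0], 0.94), ([463, 168, -6], 0.9), ([706, 59, 4], 0.73)]
side rinse [([632, -160, 3], 0.47)]
side forceps [([495, -263, 1], 0.53), ([507, -80, 1], 0.51)]
side needle [([506, -152, -2], 0.58)]
side black_caddy [([525, -402, 3], 0.85)]
side white_caddy [([515, 438, 0], 0.62), ([508, -153, -3], 0.27)]
side steel_tray [([526, 37, -5], 0.65)]
side rack_post [([632, -160, 1], 0.91)]
side beaker [([467, 317, 0], 0.64)]
```

View pics/top.png

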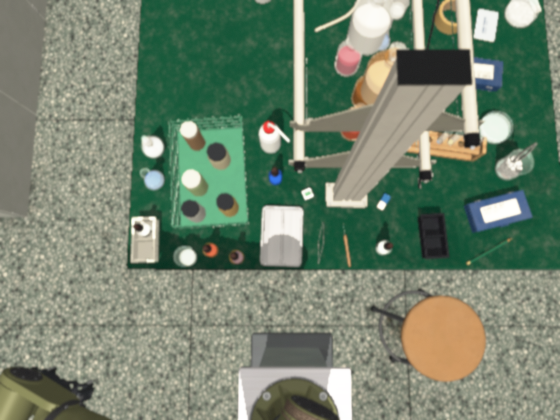

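View pics/side.png

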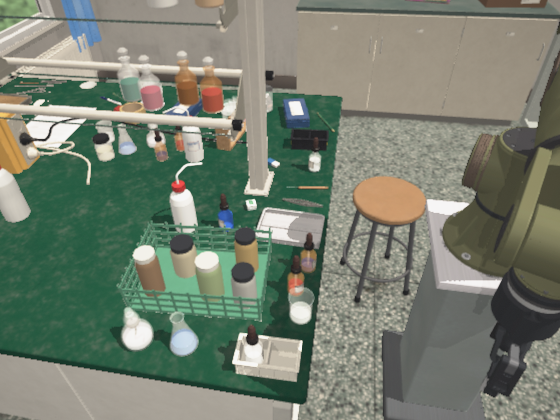

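The top view (x up, y left) shows:
- white caddy at (145,240), beaker at (186,257), red-orange bottle at (211,250), violet bottle at (236,257)
- tray at (282,236), forceps at (321,243), needle at (347,250)
- clear bottle at (385,247), black caddy at (433,236)
- the blue decoy at (275,175), and the post foot at (345,195)

The side view agrees. Next I move the wrist camera over the left group.

```bash
python3 -m pendant '[[0.085,0,0,-0.01,0,0,-6.1],[0.085,0,0,-0.01,0,0,-6.1],[0.085,0,0,-0.01,0,0,-6.1],[0.085,-0.032,-0.024,-0.012,0,0,0],[0.085,-0.032,-0.024,-0.012,0,0,0],[0.085,-0.032,-0.024,-0.012,0,0,0],[0.085,-0.032,-0.024,-0.012,0,0,0],[0.085,-0.032,-0.024,-0.012,0,0,0],[0.085,-0.032,-0.024,-0.012,0,0,0],[0.085,-0.032,-0.024,-0.012,0,0,0],[0.085,0,0,0,0,0,0],[0.085,0,0,0,0,0,0]]' 40
python3 - <<'E'
from look import *
s=status.observe(); print(s['tool_pos'],s['tcp_rot'],s['clock'],s['q'])
p,d,m=shot('wrist','w1.png'); M=np.array(m['cam_to_world']); print(np.round(M,3),m['vfov'],m['cx'],m['cy'])
for l in ['stain_a','beaker','white_caddy','steel_tray','rinse']:
    r=cams.place_of('wrist',l); print(l,[(np.round(x['location']).astype(int).tolist(),round(x['confidence'],2)) for x in r[:5]])
E
```

```text
clock: 2.2
tool_pos: [397.6, 353.2, 345.2]
tcp_rot: [-0.005, -3.141, -0.0]
wrist_force: [-0.4, 0.6, -0.8]
opening: 0.995
finger_force: 0.0
[397.57163193 353.22970288 345.19932012] [-4.67723126e-03 -3.14148392e+00 -1.84217448e-04] 2.2 [ 6.57460214e-01  1.98538075e-01  1.38604992e+00  1.57183634e-04
  1.55701606e+00 -9.10360561e-01]
[[ 2.00000e-03  9.64000e-01  2.64000e-01  3.30301e+02]
 [ 1.00000e+00 -2.00000e-03  0.00000e+00  3.52207e+02]
 [ 1.00000e-03  2.64000e-01 -9.64000e-01  4.87882e+02]
 [ 0.00000e+00  0.00000e+00  0.00000e+00  1.00000e+00]] 63.60665847211056 275.9231540063504 207.18383153477748
stain_a [([487, 239, -2], 0.82), ([465, 168, 2], 0.82)]
beaker [([466, 312, 1], 0.62)]
white_caddy [([514, 437, 1], 0.89)]
steel_tray [([530, 38, -2], 0.65)]
rinse []
```

View pics/w1.png

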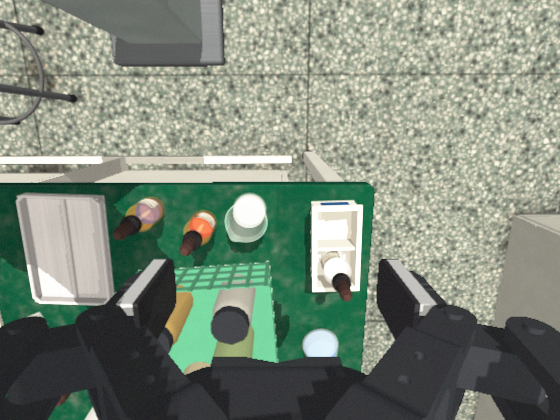

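The wrist view shows the tray at left (65,247), violet bottle (145,213), red-orange bottle (200,230), beaker (247,217) and white caddy (335,247) with its near bay empty. I'll get bulb positions and caddy yaw from depth.

```bash
cat >> look.py <<'E'
def rim(P,c,z0,z1,r=110):
    q=P[(P[...,2]>z0)&(P[...,2]<z1)&(np.hypot(P[...,0]-c[0],P[...,1]-c[1])<r)][:,:2].astype(np.float32)
    b=cv2.minAreaRect(q); bx=cv2.boxPoints(b)
    e=bx[1]-bx[0]; e2=bx[2]-bx[1]; L=e if np.hypot(*e)>np.hypot(*e2) else e2
    if L[0]<0:L=-L
    print('rim',len(q),np.round(b[0],1),np.round(b[1],1),'yaw',round(float(np.arctan2(L[1],L[0])),3),'mean',q.mean(0).round(1))
def bulb(P,c,r=30,z0=95):
    q=P[(P[...,2]>z0)&(P[...,2]<135)&(np.hypot(P[...,0]-c[0],P[...,1]-c[1])<r)]
    t=q[q[:,2]>q[:,2].max()-6] if len(q) else q
    print('bulb',len(q),'ztop',q[:,2].max().round(1) if len(q) else 0,'range',q.min(0).round(1)[:2],q.max(0).round(1)[:2],'topmean',t.mean(0).round(1))
E
python3 - <<'E'
from look import *
for c in ['wrist','top']:
    p,d,m=shot(c); P=cloud(m,d); print(c)
    np.save(c+'P.npy',P)
    rim(P,(514,437),38,50); rim(P,(528,36),14,24)
    bulb(P,(488,242)); bulb(P,(466,168))
    if c=='top': rim(P,(526,-399),38,50); bulb(P,(491,-260))
E
```

```text
wrist
rim 1512 [515.4 403. ] [130.1 136.9] yaw -1.558 mean [510.4 435.3]
rim 1613 [529.   57.1] [163.5 175.6] yaw -0.032 mean [524.5  32.3]
bulb 185 ztop 120.8 range [477.9 236.5] [492.5 251.3] topmean [485.3 243.9 117.9]
bulb 215 ztop 119.9 range [457.5 160.7] [473.4 174.7] topmean [464.6 168.1 117.2]
top
rim 393 [518.  402.8] [128.4 141. ] yaw -1.567 mean [518.1 435.1]
rim 334 [531.4  56.7] [159.8 175.1] yaw -0.008 mean [530.4  38.7]
bulb 28 ztop 123.5 range [481.4 237.5] [494.7 250. ] topmean [489.  245.  120.9]
bulb 28 ztop 124.4 range [461.5 160.7] [475.5 173.4] topmean [467.8 167.2 120.3]
rim 375 [ 529.  -403.5] [130.1  70.7] yaw 0.04 mean [ 529.6 -404.2]
bulb 32 ztop 125.3 range [ 489.1 -264.4] [ 502.9 -250.2] topmean [ 495.7 -256.4  121.6]
```

```bash
cat >> look.py <<'E'
def rimbox(P,c,hx,hy,z0,z1):
    m=(P[...,2]>z0)&(P[...,2]<z1)&(abs(P[...,0]-c[0])<hx)&(abs(P[...,1]-c[1])<hy)
    q=np.full_like(P,1e5); q[m]=P[m]; rim(q,c,z0,z1,200)
E
python3 - <<'E'
from look import *
for c in ['wrist','top']:
    P=np.load(c+'P.npy'); print(c)
    rimbox(P,(515,437),85,50,38,49); rimbox(P,(528,37),110,75,14,24); 
    if c=='top': rimbox(P,(527,-400),85,50,38,49)
E
```

```text
wrist
rim 1488 [514.9 436.8] [130.9  68.4] yaw 0.027 mean [509.9 436.3]
rim 1612 [540.6  35.2] [124.1 201.4] yaw -0.058 mean [524.5  32.2]
top
rim 369 [517.9 438.2] [128.6  70.5] yaw 0.012 mean [518.9 437.2]
rim 333 [531.2  37.8] [120.3 175.7] yaw -0.036 mean [530.3  38.4]
rim 362 [ 529.  -403.5] [130.1  70.7] yaw 0.04 mean [ 530.3 -404. ]
```

```bash
python3 -m pendant '[[0.05,-0.0224,-0.0273,0,0,0,0],[0.05,-0.0224,-0.0273,0.01,0,0,0],[0.05,-0.0224,-0.0273,0.01,0,0,0],[0.05,-0.0224,-0.0273,0.01,0,0,0],[0.05,0,0,0.03,0,0,0],[0.05,0,0,0.03,0,0,0],[0.05,0,0,0.03,0,0,0],[0.05,0,0,0.03,0,0,0],[0.05,0,0,0.03,0,0,0],[0.05,0,0,0.03,0,0,0],[0.05,0,0,0.02,0,0,0],[0.05,0,0,0,0,0,0],[0.05,0,0,0,0,0,0]]' 30
python3 - <<'E'
from look import *
p,d,m=shot('wrist','w2.png')
E
```

```text
clock: 3.9
tool_pos: [486.8, 244.5, 116.0]
tcp_rot: [0.002, 3.141, 0.0]
wrist_force: [-0.9, 0.4, 0.6]
opening: 0.586
finger_force: 0.0
```

View pics/w2.png

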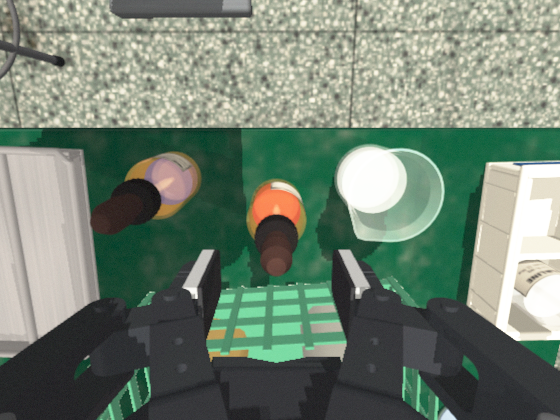

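The bulb (276,262) stands midway between the finger tips (205 and 350). I descend and grip.

```bash
python3 -m pendant '[[0.05,0,0,0.013,0,0,0],[0.05,0,0,0.013,0,0,0],[0.05,0,0,0,0,0,0],[0.0,0,0,0,0,0,0],[0.0,0,0,0,0,0,0],[0.0,0,0,0,0,0,0],[0.0,0,0,0,0,0,0],[0.0,0,0,0,0,0,0],[0.0,0,0,-0.01,0,0,0],[0.0,0,0,-0.02,0,0,0],[0,0,0,-0.02,0,0,0]]' 35
```

```text
clock: 5.05
tool_pos: [486.4, 244.2, 140.2]
tcp_rot: [-0.002, -3.141, 0.0]
wrist_force: [-1.0, -0.0, -0.2]
opening: 0.159
finger_force: 34.2
```

```bash
python3 -m pendant '[[0,0,0,-0.025,0,0,0],[0,0,0,-0.03,0,0,0],[0,0,0,-0.03,0,0,0],[0,0.003,-0.02,-0.03,0,0,0],[0,0.003,-0.036,-0.01,0,0,0],[0,0.003,-0.036,0,0,0,0],[0,0.003,-0.036,0,0,0,0],[0,0.003,-0.036,0,0,0,0],[0,0.003,-0.036,0,0,0,0],[0,0.003,-0.036,0,0,0,0],[0,0.003,-0.036,0,0,0,0],[0,0.003,-0.036,0,0,0,0],[0,0.003,-0.036,0,0,0,0],[0,0.003,-0.036,0,0,0,0],[0,0.003,-0.036,0,0,0,0],[0,0.003,-0.036,0,0,0,0],[0,0,-0.036,0,0,0,0],[0,0,-0.036,0,0,0,0],[0,0,-0.03,0,0,0,0],[0,0,0,0,0,0,0]]'
python3 - <<'E'
from look import *
s=status.observe(); print(s['finger_force'],s['opening'])
p,d,m=shot('wrist','w3.png'); P=cloud(m,d)
for l in ['black_caddy','rinse']:
    r=cams.place_of('wrist',l); print(l,[(np.round(x['location']).astype(int).tolist(),round(x['confidence'],2)) for x in r[:5]])
rimbox(P,(526,-400),85,50,38,49); bulb(P,(493,-258))
E
```

```text
clock: 7.05
tool_pos: [446.1, -312.4, 264.2]
tcp_rot: [-0.007, -3.141, 0.0]
wrist_force: [-0.1, 0.1, 0.0]
opening: 0.15
finger_force: 34.3
34.27923127612303 0.1501994831788474
black_caddy [([524, -404, -4], 0.73)]
rinse [([495, -259, -3], 0.72)]
rim 1948 [ 526.  -405.2] [130.5  69.2] yaw 0.063 mean [ 513.  -409.7]
bulb 285 ztop 120.5 range [ 484.8 -268.2] [ 498.6 -253. ] topmean [ 491.5 -261.   117.7]
```

View pics/w3.png

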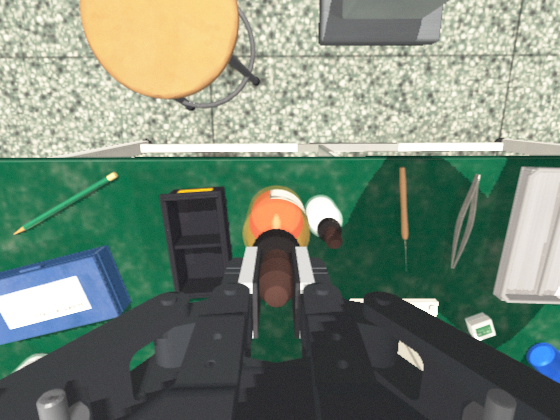

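The bottle is held upright. The black caddy is at (200,240), rinse at (325,215), needle handle at (403,205) on the robot's side, forceps at (465,220). Far bay first.

```bash
python3 -m pendant '[[0,-0.022,-0.018,0,0,0,0],[0,-0.022,-0.018,0,0,0,0],[0,-0.022,-0.018,0,0,0,0],[0,-0.022,-0.018,0,0,0,0],[0,-0.0214,-0.018,0,0,0,0],[0,0,0,0.02,0,0,0],[0,0,0,0.03,0,0,0],[0,0,0,0.03,0,0,0],[0,0,0,0.02,0,0,0],[0,0,0,0.01,0,0,0],[0,0,0,0,0,0,0]]'
python3 - <<'E'
from look import *
p,d,m=shot('wrist','w4.png'); P=cloud(m,d); print(P[0,0])
rimbox(P,(526,-404),85,50,38,49)
E
```

```text
clock: 8.3
tool_pos: [556.2, -398.8, 153.6]
tcp_rot: [-0.001, -3.14, -0.002]
wrist_force: [0.7, 0.0, -0.4]
opening: 0.156
finger_force: 34.3
[  172.21730973 -1188.71113145  -797.2609904 ]
rim 4789 [ 525.6 -405.5] [130.1  69.3] yaw 0.062 mean [ 510.4 -407. ]
```

View pics/w4.png

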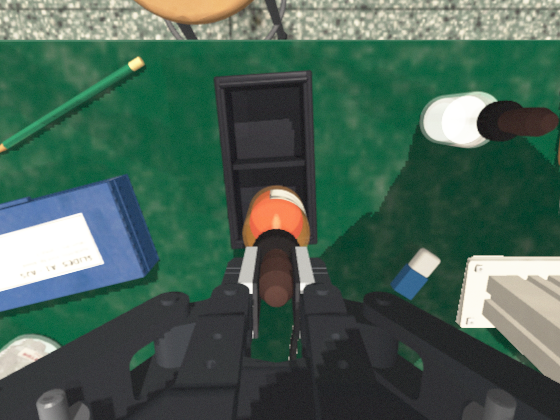

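The bottle is over the far bay (270,215) but about 4 mm to the right, so I correct that and lower it.

```bash
python3 -m pendant '[[0,0.001,-0.0045,0,0,0,0],[0,0,0,0.015,0,0,0],[0,0,0,0.02,0,0,0],[0,0,0,0.015,0,0,0],[0,0,0,0.006,0,0,0],[0,0,0,0.002,0,0,0],[0,0,0,0,0,0,0],[0,0,0,0,0,0,0]]'
```

```text
clock: 9.15
tool_pos: [555.4, -404.6, 97.1]
tcp_rot: [0.002, 3.141, -0.001]
wrist_force: [0.2, -0.2, 0.2]
opening: 0.161
finger_force: 34.3
```

```bash
python3 -m pendant '[[0,0,0,0.002,0,0,0],[0,0,0,0.0015,0,0,0],[0,0,0,0,0,0,0]]'
```

```text
clock: 9.45
tool_pos: [555.5, -404.6, 93.8]
tcp_rot: [0.002, 3.14, -0.002]
wrist_force: [-0.4, 0.2, 4.3]
opening: 0.161
finger_force: 34.9
```

```bash
python3 -m pendant '[[0.05,0,0,0,0,0,0],[0.05,0,0,0,0,0,0],[0.05,0,0,0,0,0,0],[0.05,0,0,0,0,0,0],[0.05,0,0,-0.02,0,0,0],[0.05,0.01,0.01,-0.04,0,0,0],[0.05,0.02,0.03,-0.03,0,0,0],[0.05,0.02,0.04,-0.02,0,0,0],[0.05,0.02,0.045,0,0,0,0],[0.05,0.019,0.045,0,0,0,0],[0.05,0,0.045,0,0,0,0],[0.05,0,0.045,0,0,0,0],[0.05,0,0.045,0,0,0,0],[0.05,0,0.045,0,0,0,0],[0.05,0,0.045,0,0,0,0],[0.05,0,0.045,0,0,0,0],[0.05,0,0.045,0,0,0,0],[0.05,0,0.045,0,0,0,0],[0.05,0,0.04,0,0,0,0],[0.05,0,0.035,0,0,0,0]]'
python3 - <<'E'
from look import *
p,d,m=shot('top'); P=cloud(m,d)
bulb(P,(555,-404))
p,d,m=shot('wrist'); P=cloud(m,d); bulb(P,(466,168)); print(status.observe()['tool_pos'])
E
```

```text
clock: 11.45
tool_pos: [466.6, 202.9, 202.9]
tcp_rot: [0.001, 3.141, 0.0]
wrist_force: [-0.4, -0.4, 0.2]
opening: 0.586
finger_force: 0.0
bulb 35 ztop 125.0 range [ 550.4 -409. ] [ 565.5 -395.2] topmean [ 557.6 -402.9  122.7]
bulb 440 ztop 120.3 range [457.5 159.5] [472.3 174.4] topmean [464.5 167.3 117.4]
[466.52359049 204.00139378 202.69662191]
```

```bash
python3 -m pendant '[[0.05,0.001,-0.0366,0,0,0,0],[0.05,0,0,0.02,0,0,0],[0.05,0,0,0.03,0,0,0],[0.05,0,0,0.03,0,0,0],[0.05,0,0,0.02,0,0,0],[0.05,0,0,0.013,0,0,0],[0.05,0,0,0,0,0,0],[0.0,0,0,0,0,0,0],[0.0,0,0,0,0,0,0],[0.0,0,0,0,0,0,0],[0.0,0,0,0,0,0,0],[0.0,0,0,0,0,0,0],[0.0,0,0,-0.01,0,0,0],[0.0,0,0,-0.02,0,0,0],[0,0,0,-0.03,0,0,0],[0,0,0,-0.03,0,0,0],[0,0,0,-0.03,0,0,0],[0,0,0,-0.03,0,0,0],[0,0,0,0,0,0,0]]' 35
```

```text
clock: 13.45
tool_pos: [466.9, 164.5, 244.3]
tcp_rot: [0.002, 3.135, 0.002]
wrist_force: [0.7, 0.5, -1.0]
opening: 0.156
finger_force: 34.2
```

```bash
python3 -m pendant '[[0,0,-0.02,-0.005,0,0,0],[0,-0.002,-0.037,-0.005,0,0,0],[0,-0.002,-0.037,0,0,0,0],[0,-0.002,-0.037,0,0,0,0],[0,-0.002,-0.037,0,0,0,0],[0,-0.002,-0.037,0,0,0,0],[0,-0.002,-0.037,0,0,0,0],[0,-0.002,-0.037,0,0,0,0],[0,-0.002,-0.037,0,0,0,0],[0,-0.002,-0.037,0,0,0,0],[0,-0.002,-0.037,0,0,0,0],[0,-0.002,-0.037,0,0,0,0],[0,-0.002,-0.037,0,0,0,0],[0,-0.002,-0.037,0,0,0,0],[0,-0.002,-0.037,0,0,0,0],[0,-0.0014,-0.033,0,0,0,0],[0,0,0,0.03,0,0,0],[0,0,0,0.03,0,0,0],[0,0,0,0.02,0,0,0],[0,0,0,0,0,0,0]]'
python3 - <<'E'
from look import *
s=status.observe(); print(s['tool_pos'])
p,d,m=shot('wrist','w5.png'); P=cloud(m,d); T=s['tool_pos']; bulb(P,T[:2],30,T[2])
E
```

```text
clock: 15.45
tool_pos: [493.3, -405.9, 166.3]
tcp_rot: [-0.002, -3.137, -0.006]
wrist_force: [-0.1, -0.3, -0.7]
opening: 0.151
finger_force: 34.4
[ 493.33140134 -405.90308115  166.30627447]Traceback (most recent call last):
  File "<stdin>", line 3, in <module>
  File "look.py", line 22, in bulb
    print('bulb',len(q),'ztop',q[:,2].max().round(1) if len(q) else 0,'range',q.min(0).round(1)[:2],q.max(0).round(1)[:2],'topmean',t.mean(0).round(1))
                                                                              ~~~~~^^^
    return umr_minimum(a, axis, None, out, keepdims, initial, where)
ValueError: zero-size array to reduction operation minimum which has no identity
```

View pics/w5.png

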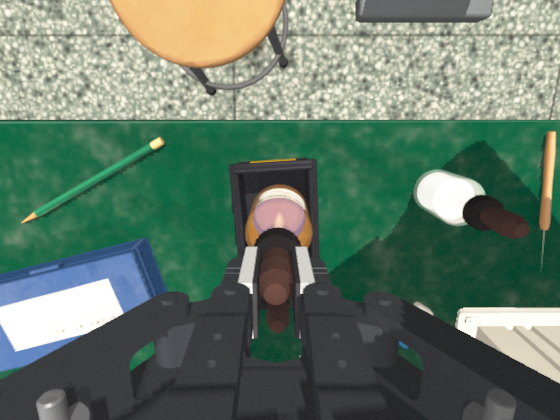

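The violet bottle is over the near bay (275,215), well aligned; I lower it.

```bash
python3 -m pendant '[[0,-0.003,-0.001,0,0,0,0],[0,0,0,0.02,0,0,0],[0,0,0,0.025,0,0,0],[0,0,0,0.018,0,0,0],[0,0,0,0.004,0,0,0],[0,0,0,0.002,0,0,0],[0,0,0,0,0,0,0],[0,0,0,0,0,0,0]]'
```

```text
clock: 16.3
tool_pos: [498.0, -408.2, 102.2]
tcp_rot: [0.002, 3.14, -0.002]
wrist_force: [0.5, 0.5, -0.6]
opening: 0.156
finger_force: 34.4
```

```bash
python3 -m pendant '[[0,0.001,0.001,0.003,0,0,0],[0,0,0,0.002,0,0,0],[0,0,0,0,0,0,0],[0,0,0,0,0,0,0]]'; python3 -m pendant '[[0,0,0,0.0015,0,0,0],[0,0,0,0.0015,0,0,0],[0,0,0,0,0,0,0]]'
```

```text
clock: 16.7
tool_pos: [496.5, -406.8, 95.8]
tcp_rot: [-0.002, -3.142, -0.0]
wrist_force: [-0.3, 0.1, -0.9]
opening: 0.156
finger_force: 34.4
clock: 17.0
tool_pos: [497.4, -407.4, 94.8]
tcp_rot: [0.002, 3.139, -0.003]
wrist_force: [-0.2, 1.5, 12.1]
opening: 0.159
finger_force: 35.9
```

```bash
python3 -m pendant '[[0.05,0,0,-0.001,0,0,0],[0.05,0,0,0,0,0,0],[0.05,0,0,0,0,0,0],[0.05,0,0,0,0,0,0],[0.05,0,0,-0.02,0,0,0],[0.05,0,0.0,-0.04,0,0,0],[0.05,0.005,0.02,-0.03,0,0,0],[0.05,0,0.03,0,0,0,0],[0.05,0,0.035,0,0,0,0],[0.05,0,0.035,0,0,0,0],[0.05,0,0.027,0,0,0,0],[0.05,0,0,0,0,0,0],[0.05,0,0,0,0,0,0]]'
python3 - <<'E'
from look import *
p,d,m=shot('top'); P=cloud(m,d)
bulb(P,(555,-404)); bulb(P,(497,-407))
p,d,m=shot('wrist'); P=cloud(m,d); bulb(P,(493,-260)); print(status.observe()['tool_pos'])
E
```

```text
clock: 18.3
tool_pos: [491.9, -259.7, 184.0]
tcp_rot: [0.001, 3.141, -0.001]
wrist_force: [0.1, -0.2, 0.4]
opening: 0.582
finger_force: 0.0
bulb 7 ztop 127.3 range [ 556.9 -408.9] [ 565.9 -401.5] topmean [ 560.6 -404.2  125. ]Traceback (most recent call last):
  File "<stdin>", line 3, in <module>
  File "look.py", line 22, in bulb
    print('bulb',len(q),'ztop',q[:,2].max().round(1) if len(q) else 0,'range',q.min(0).round(1)[:2],q.max(0).round(1)[:2],'topmean',t.mean(0).round(1))
                                                                              ~~~~~^^^
    return umr_minimum(a, axis, None, out, keepdims, initial, where)
ValueError: zero-size array to reduction operation minimum which has no identity
```

```bash
python3 - <<'E'
from look import *
p,d,m=shot('wrist'); P=cloud(m,d); bulb(P,(493,-260)); bulb(P,(497,-407)); bulb(P,(555,-404))
E
```

```text
bulb 495 ztop 120.4 range [ 484.9 -267.9] [ 500.  -252.8] topmean [ 491.7 -260.4  117.6]
bulb 809 ztop 125.6 range [ 487.4 -411.8] [ 503.  -397.5] topmean [ 494.8 -404.4  122. ]
bulb 714 ztop 124.4 range [ 546.6 -411.6] [ 559.3 -397.4] topmean [ 553.1 -404.4  121.5]
```

```bash
python3 -m pendant '[[0.05,-0.0005,-0.0005,0.03,0,0,0],[0.05,0,0,0.03,0,0,0],[0.05,0,0,0.02,0,0,0],[0.05,0,0,0.013,0,0,0],[0.05,0,0,0,0,0,0],[0.0,0,0,0,0,0,0],[0.0,0,0,0,0,0,0],[0.0,0,0,0,0,0,0],[0.0,0,0,0,0,0,0],[0.0,0,0,0,0,0,0],[0.0,0,0,-0.01,0,0,0],[0.0,0,0,-0.02,0,0,0],[0,0,0,-0.03,0,0,0],[0,0,0,-0.03,0,0,0],[0,0,0,-0.03,0,0,0],[0,0,0,-0.03,0,0,0],[0,0,0,0,0,0,0]]' 35
```

```text
clock: 20.1
tool_pos: [493.1, -260.9, 245.7]
tcp_rot: [0.002, 3.136, -0.006]
wrist_force: [0.1, 0.2, -0.7]
opening: 0.157
finger_force: 34.4
```

```bash
python3 -m pendant '[[0,0,0.02,-0.005,0,0,0],[0,0,0.037,-0.005,0,0,0],[0,0,0.037,0,0,0,0],[0,0.001,0.037,0,0,0,0],[0,0.001,0.037,0,0,0,0],[0,0.001,0.037,0,0,0,0],[0,0.001,0.037,0,0,0,0],[0,0.001,0.037,0,0,0,0],[0,0.001,0.037,0,0,0,0],[0,0.001,0.037,0,0,0,0],[0,0,0.037,0,0,0,0],[0,0,0.037,0,0,0,0],[0,0,0.037,0,0,0,0],[0,0,0.037,0,0,0,0],[0,0,0.037,0,0,0,0],[0,0,0.037,0,0,0,0],[0,0,0.037,0,0,0,0],[0,0,0.037,0,0,0,0],[0,0,0.037,0,0,0,0],[0,0,0.012,0,0,0,0]]'
python3 -m pendant '[[0,0,0,0,0,0,0],[0,0,0,0.03,0,0,0],[0,0,0,0.03,0,0,0],[0,0,0,0.02,0,0,0],[0,0,0,0,0,0,0],[0,0,0,0,0,0,0]]'
python3 - <<'E'
from look import *
s=status.observe(); print(s['tool_pos'])
p,d,m=shot('wrist','w6.png'); P=cloud(m,d); rimbox(P,(515,437),85,50,38,49)
E
```

```text
clock: 22.1
tool_pos: [485.2, 440.3, 249.7]
tcp_rot: [0.001, -3.14, 0.001]
wrist_force: [-0.2, -0.5, -0.9]
opening: 0.158
finger_force: 34.4
clock: 22.7
tool_pos: [486.7, 436.9, 171.8]
tcp_rot: [0.004, 3.141, 0.0]
wrist_force: [-0.2, 0.5, -0.2]
opening: 0.155
finger_force: 34.4
[486.6600266  436.88595191 171.78193443]
rim 2492 [514.9 436.3] [129.7  69. ] yaw 0.032 mean [481.4 435.9]
```

View pics/w6.png

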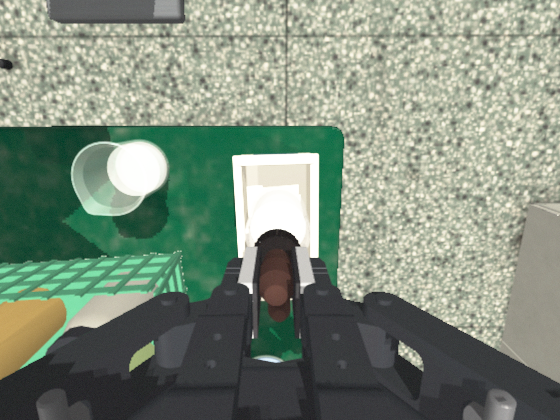

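The clear bottle is over the near bay (277,210), aligned. I lower it.

```bash
python3 -m pendant '[[0,0.001,-0.001,0,0,0,0],[0,0,0,0.02,0,0,0],[0,0,0,0.025,0,0,0],[0,0,0,0.02,0,0,0],[0,0,0,0.006,0,0,0],[0,0,0,0.002,0,0,0],[0,0,0,0,0,0,0],[0,0,0,0,0,0,0]]'; python3 -m pendant '[[0,0,0,0.0015,0,0,0],[0,0,0,0,0,0,0],[0,0,0,0,0,0,0]]'
```

```text
clock: 23.55
tool_pos: [485.7, 437.0, 99.2]
tcp_rot: [0.002, 3.14, 0.002]
wrist_force: [0.8, 1.1, -1.0]
opening: 0.157
finger_force: 34.4
clock: 23.85
tool_pos: [485.2, 436.7, 96.5]
tcp_rot: [0.002, 3.141, 0.0]
wrist_force: [0.3, 0.4, -1.3]
opening: 0.16
finger_force: 34.4
```

```bash
python3 -m pendant '[[0,0,0,0.0015,0,0,0],[0,0,0,0.001,0,0,0],[0,0,0,0,0,0,0]]'
```

```text
clock: 24.15
tool_pos: [486.0, 437.5, 95.9]
tcp_rot: [0.002, 3.139, 0.004]
wrist_force: [-0.7, -0.5, 12.6]
opening: 0.157
finger_force: 35.6
```

```bash
python3 -m pendant '[[0.05,0,0,-0.001,0,0,0],[0.05,0,0,0,0,0,0],[0.05,0,0,0,0,0,0],[0.05,0,0,0,0,0,0],[0.05,0,0,-0.02,0,0,0],[0.05,0,0.0,-0.04,0,0,0],[0.05,0.02,-0.02,-0.03,0,0,0],[0.05,0.02,-0.04,-0.02,0,0,0],[0.05,0.02,-0.045,0,0,0,0],[0.05,0.01,-0.045,0,0,0,0],[0.05,0,-0.045,0,0,0,0],[0.05,0,-0.045,0,0,0,0],[0.05,0,-0.045,0,0,0,0],[0.05,0,-0.045,0,0,0,0],[0.05,0,-0.045,0,0,0,0],[0.05,0,-0.045,0,0,0,0],[0.05,0,-0.045,0,0,0,0],[0.05,0,-0.045,0,0,0,0],[0.05,0,-0.04,0,0,0,0],[0.05,0,0,0,0,0,0]]'
python3 - <<'E'
from look import *
p,d,m=shot('top'); P=cloud(m,d)
bulb(P,(486,437)); bulb(P,(497,-407)); bulb(P,(545,437))
s=status.observe(); p,d,m=shot('wrist','w7.png'); P=cloud(m,d); np.save('wP.npy',P)
for l in ['forceps','needle','steel_tray']:
    r=cams.outline_of('wrist',l)
    for x in r[:2]:
        M=x['region']; q=P[M]; q=q[(q[:,2]>-5)&(q[:,2]<30)]
        b=cv2.minAreaRect(q[:,:2].astype(np.float32)); bx=cv2.boxPoints(b)
        c=q.mean(0); w=np.linalg.svd(q[:,:2]-c[:2],full_matrices=False)[2][0]; w*=np.sign(w[0])
        print(l,round(x['confidence'],2),M.sum(),np.round(b[0],1),np.round(b[1],1),'mean',c.round(1),'zq',np.percentile(q[:,2],[5,50,95]).round(1),'yaw',round(float(np.arctan2(w[1],w[0])),3),'xr',q[:,0].min().round(),q[:,0].max().round())
print(s['tool_pos'])
E
```

```text
clock: 26.15
tool_pos: [414.1, -116.7, 204.8]
tcp_rot: [0.009, 3.142, -0.001]
wrist_force: [0.3, 0.5, -0.7]
opening: 0.581
finger_force: 0.0
bulb 36 ztop 127.6 range [481.  431.2] [494.6 444.3] topmean [488.4 437.8 124.5]
bulb 37 ztop 126.7 range [ 491.6 -408.3] [ 505.9 -395.9] topmean [ 498.4 -404.4  123.1]
bulb 35 ztop 126.5 range [540.9 431.1] [554.5 442.4] topmean [547.7 438.1 122.7]
forceps 0.89 517 [511.6 -80. ] [ 15.7 126.9] mean [502.9 -78.7   6.6] zq [ 0.1  8.  10.8] yaw -0.096 xr 449.0 575.0
needle 0.91 526 [ 486.1 -157.6] [93.4  7.8] mean [ 483.6 -157.6    7.2] zq [5.2 7.4 8.8] yaw 0.131 xr 440.0 532.0
steel_tray 0.98 10158 [500.6  42.6] [132.4 120.8] mean [491.5  44.7   6.4] zq [ 2.2  3.7 19.8] yaw 1.036 xr 438.0 561.0
steel_tray 0.2 4788 [ 547. -396.] [ 63.6 172.3] mean [ 518.9 -378.4   15.8] zq [ 1.5 16.4 28.7] yaw -0.002 xr 462.0 626.0
[ 414.16009797 -114.89183695  204.64784578]
```

View pics/w7.png

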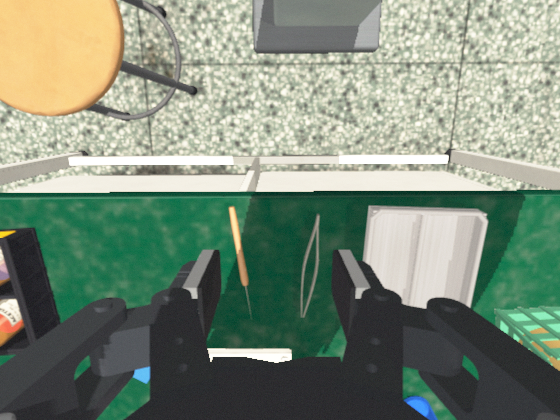

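All three bottles stand in their bays with bulb tops at about 124 mm. The picture shows the needle handle at (238,245), forceps at (310,265) and tray at (425,255). Forceps next: centre (512,-80), yaw about -0.1.

```bash
python3 -m pendant '[[0.04,-0.02,0.007,0.01,0,0,0],[0.04,-0.02,0.007,0.02,0,0,0],[0.04,-0.02,0.007,0.02,0,0,0],[0.04,-0.02,0.007,0.02,0,0,0],[0.04,-0.018,0.007,0.02,0,0,0],[0.04,0,0,0.03,0,0,5.5],[0.04,0,0,0.03,0,0,0],[0.04,0,0,0.015,0,0,0],[0.04,0,0,0,0,0,0],[0.04,0,0,0,0,0,0]]' 30
python3 - <<'E'
from look import *
s=status.observe(); print(s['tool_pos'])
p,d,m=shot('wrist','w8.png'); P=cloud(m,d)
rimbox(P,(528,37),110,75,14,22)
for x0 in (480,500,520):
  q=P[(abs(P[...,0]-x0)<4)&(abs(P[...,1]+80)<18)&(P[...,2]>4)&(P[...,2]<14)]; print(x0,len(q),q.mean(0).round(1) if len(q) else 0)
E
```

```text
clock: 27.4
tool_pos: [512.8, -77.6, 40.4]
tcp_rot: [0.151, 3.138, -0.0]
wrist_force: [0.8, -0.6, 0.4]
opening: 0.467
finger_force: 0.0
[512.81613826 -77.64414525  40.38993293]
rim 4776 [526.6  22.6] [183.1  98.1] yaw 0.113 mean [475.6  -2.1]
480 73 [480.  -76.5   9.9]
500 86 [499.8 -79.    9.8]
520 76 [520.3 -80.6   9.2]
```

View pics/w8.png

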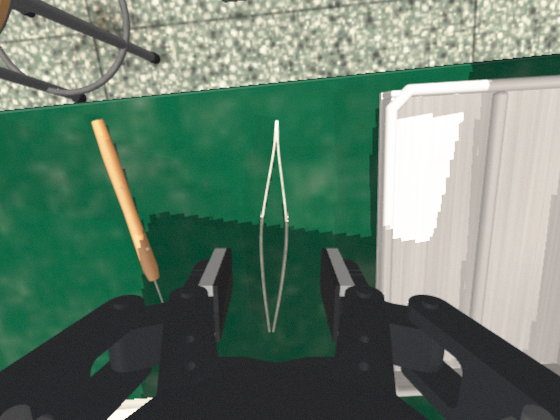

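Forceps run vertically in the picture from (277,122) to (271,330), centred between the fingers. I descend and grip.

```bash
python3 -m pendant '[[0.04,0,-0.002,0.015,0,0,0],[0.04,0,0,0.014,0,0,0],[0.04,0,0,0.007,0,0,0],[0.04,0,0,0,0,0,0],[0,0,0,0,0,0,0],[0,0,0,0,0,0,0],[0,0,0,0,0,0,0],[0,0,0,0,0,0,0],[0,0,0,0,0,0,0]]' 25; python3 -m pendant '[[0,0,0,-0.02,0,0,0],[0,0,0,-0.03,0,0,0],[0,0,0,-0.03,0,0,0],[0,0,0,0,0,0,0]]'
```

```text
clock: 28.35
tool_pos: [512.6, -80.4, 4.2]
tcp_rot: [0.153, 3.137, -0.0]
wrist_force: [-0.5, 0.3, 5.4]
opening: 0.165
finger_force: 26.7
clock: 28.75
tool_pos: [513.9, -80.7, 87.3]
tcp_rot: [0.153, 3.132, -0.002]
wrist_force: [0.0, 0.3, -0.7]
opening: 0.164
finger_force: 26.2
```

```bash
python3 -m pendant '[[0,-0.001,0.02,0,0,0,0],[0,-0.002,0.035,0,0,0,0],[0,-0.002,0.035,0,0,0,0],[0,0,0,0,0,0,2.5],[0,0,0,0,0,0,0]]'
python3 - <<'E'
from look import *
s=status.observe(); print(s['tool_pos'],s['opening'],s['finger_force'])
p,d,m=shot('wrist','w9.png'); P=cloud(m,d)
for x0 in (460,480,500):
  q=P[(abs(P[...,0]-x0)<3)&(abs(P[...,1]-37)<75)&(P[...,2]>15)&(P[...,2]<23)]; y=q[:,1]
  r=P[(abs(P[...,0]-x0)<3)&(abs(P[...,1]-37)<15)&(P[...,2]>7.5)&(P[...,2]<12)]
  print(x0,'right wall',y[y<0].min().round(1),'left',y[y>70].max().round(1) if (y>70).any() else 0,'rib',r[:,1].mean().round(1) if len(r) else 0)
q=P[(abs(P[...,1]-37)<50)&(abs(P[...,0]-443)<20)&(P[...,2]>17)&(P[...,2]<23)]; print('near edge x',q[:,0].min(),np.percentile(q[:,0],5))
E
```

```text
clock: 29.25
tool_pos: [525.7, 9.5, 83.0]
tcp_rot: [-0.22, -3.133, 0.0]
wrist_force: [-0.5, -0.1, -0.1]
opening: 0.161
finger_force: 26.2
[525.65691558   9.45923221  82.97199091] 0.161226168281494 26.19042916571516
460 right wall -21.7 left 98.4 rib 38.5
480 right wall -22.4 left 97.6 rib 37.7
500 right wall -23.3 left 96.9 rib 36.9
near edge x 438.6043388175133 439.8894435432172
```

View pics/w9.png

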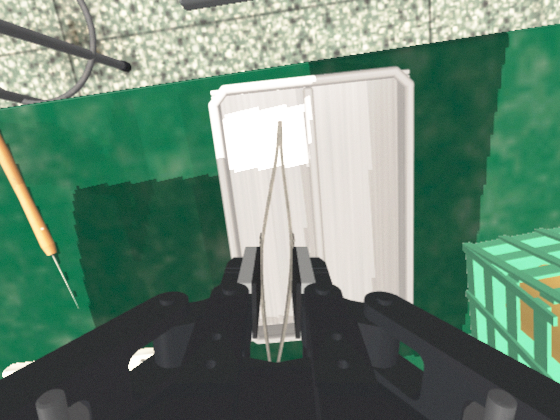

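I turned the wrong way by 2.5°; correcting to the tray's yaw (-0.04). Lane centre is at about (526,7). Then lower.

```bash
python3 -m pendant '[[0,0,-0.0015,0,0,0,-5.5],[0,0,0,0.02,0,0,0],[0,0,0,0.025,0,0,0],[0,0,0,0.02,0,0,0],[0,0,0,0.007,0,0,0],[0,0,0,0,0,0,0],[0,0,0,0,0,0,0]]'; python3 -m pendant '[[0,0,0,0.001,0,0,0],[0.022,0,0,0,0,0,0],[0.022,0,0,0,0,0,0],[0.022,0,0,0,0,0,0],[0.022,0,0,0,0,0,0]]'
```

```text
clock: 30.0
tool_pos: [526.2, 7.0, 12.5]
tcp_rot: [0.071, 3.14, -0.0]
wrist_force: [-0.7, 0.6, 0.3]
opening: 0.163
finger_force: 26.2
clock: 30.5
tool_pos: [525.9, 7.3, 10.9]
tcp_rot: [0.071, 3.141, -0.0]
wrist_force: [0.1, -0.1, -0.2]
opening: 0.261
finger_force: 0.0
```

```bash
python3 -m pendant '[[0.022,0,0,-0.02,0,0,0],[0.022,0,0,-0.03,0,0,0],[0.022,0,0,-0.03,0,0,0],[0.035,0.008,-0.03,0,0,0,0],[0.035,0.008,-0.04,0,0,0,0],[0.035,0.008,-0.04,0,0,0,0],[0.035,0.008,-0.04,0,0,0,0],[0.035,0,-0.017,0,0,0,-5],[0.035,0,0,0.02,0,0,-5],[0.035,0,0,0.03,0,0,0],[0.035,0,0,0,0,0,0],[0.035,0,0,0,0,0,0]]'
python3 - <<'E'
from look import *
s=status.observe(); print(s['tool_pos'])
p,d,m=shot('wrist','w10.png'); P=cloud(m,d)
q=P[(abs(P[...,0]-486)<60)&(abs(P[...,1]+157)<22)&(P[...,2]>4.5)&(P[...,2]<12)].astype(np.float32); print(len(q),cv2.minAreaRect(q[:,:2].copy()),q.mean(0),q[:,0].min(),q[:,0].max())
k=np.polyfit(q[:,0]-486,q[:,1],1); print('y at 486',k[1],'slope',k[0])
q=P[(abs(P[...,0]-515)<70)&(abs(P[...,1]-8)<23)&(P[...,2]>7.5)&(P[...,2]<16)]; print('forceps?',len(q),q.mean(0).round(1) if len(q) else 0)
E
```

```text
clock: 31.7
tool_pos: [486.3, -158.1, 41.2]
tcp_rot: [0.203, -3.134, -0.001]
wrist_force: [0.5, -0.3, 0.8]
opening: 0.413
finger_force: 0.0
[ 486.34196888 -158.05912115   41.18969518]
2002 ((492.5794372558594, -156.60116577148438), (106.68164825439453, 7.664318561553955), 7.352385997772217) [ 483.5816    -158.0261       7.2225504] 439.5797 545.5088
y at 486 -157.70509534861512 slope 0.13279331379248646
forceps? 1285 [521.8   4.4  10.8]
```

View pics/w10.png

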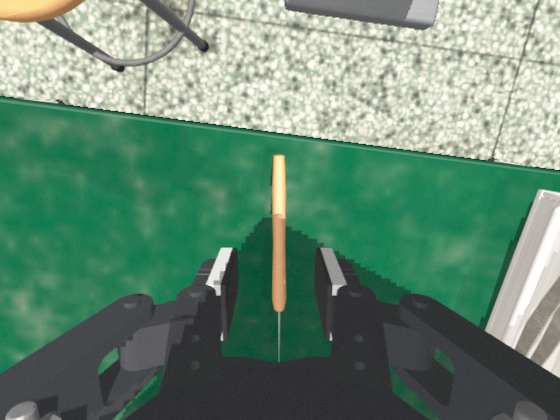

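The needle handle (279,155–310) lies midway between the fingers and parallel to the pads. Grip.

```bash
python3 -m pendant '[[0.035,0,0,0.015,0,0,0],[0.035,0,0,0.015,0,0,0],[0.035,0,0,0.0085,0,0,0],[0.035,0,0,0,0,0,0],[0,0,0,0,0,0,0],[0,0,0,0,0,0,0],[0,0,0,0,0,0,0],[0,0,0,0,0,0,0],[0,0,0,0,0,0,0]]' 25; python3 -m pendant '[[0,0,0,-0.02,0,0,0],[0,0,0,-0.03,0,0,0],[0,0,0,-0.03,0,0,0],[0,0,0,0,0,0,0],[0,0,0,0,0,0,0]]'
```

```text
clock: 32.65
tool_pos: [486.9, -158.3, 3.3]
tcp_rot: [-0.203, 3.134, -0.001]
wrist_force: [-2.1, 0.8, 7.1]
opening: 0.08
finger_force: 27.5
clock: 33.15
tool_pos: [486.5, -158.2, 82.8]
tcp_rot: [-0.203, 3.134, -0.001]
wrist_force: [-0.6, -1.2, -1.1]
opening: 0.083
finger_force: 26.7
```

```bash
python3 -m pendant '[[0,0,0,0,0,0,5],[0,0,0,0,0,0,5],[0,-0.001,0.02,0,0,0,0],[0,-0.001,0.035,0,0,0,0],[0,-0.001,0.035,0,0,0,0],[0,-0.001,0.035,0,0,0,0],[0,-0.001,0.035,0,0,0,0],[0,-0.001,0.035,0,0,0,0],[0,0,0.027,0,0,0,0],[0,0,0,0,0,0,0],[0,0,0,0,0,0,0]]'
python3 - <<'E'
from look import *
s=status.observe(); print(s['tool_pos'],s['opening'],s['finger_force'])
p,d,m=shot('wrist','w11.png')
E
```

```text
clock: 34.25
tool_pos: [501.8, 63.6, 81.3]
tcp_rot: [-0.069, -3.139, 0.0]
wrist_force: [-0.5, -1.0, 0.1]
opening: 0.087
finger_force: 26.7
[501.75450259  63.56919156  81.26650528] 0.08675954437313728 26.713209450244904
```

View pics/w11.png

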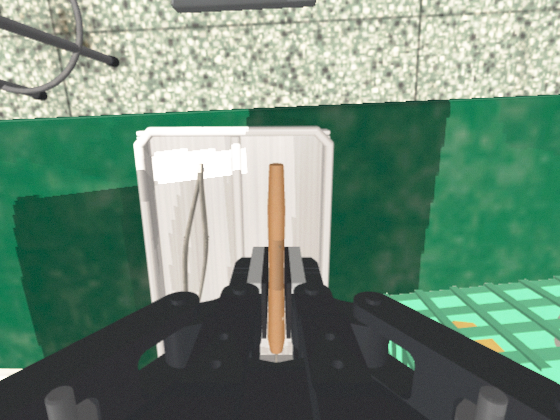

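The needle is above the left lane (276,260), and the forceps lie in the right lane (195,235). I lower in small steps, watching force near the basket.

```bash
python3 -m pendant '[[0,-0.001,-0.002,0,0,0,0],[0,0,0,0.02,0,0,0],[0,0,0,0.02,0,0,0],[0,0,0,0.02,0,0,0],[0,0,0,0,0,0,0],[0,0,0,0,0,0,0]]'; python3 -m pendant '[[0,0,0,0.01,0,0,0],[0,0,0,0.002,0,0,0],[0,0,0,0,0,0,0],[0,0,0,0,0,0,0]]'
```

```text
clock: 34.9
tool_pos: [503.3, 60.7, 22.6]
tcp_rot: [-0.072, -3.14, 0.0]
wrist_force: [-1.0, -0.9, 0.5]
opening: 0.084
finger_force: 26.7
clock: 35.3
tool_pos: [503.4, 61.3, 10.5]
tcp_rot: [0.071, 3.14, -0.0]
wrist_force: [0.5, 0.4, -0.4]
opening: 0.085
finger_force: 26.7
```

```bash
python3 -m pendant '[[0,0,0,0.002,0,0,0],[0.018,0,0,0,0,0,0],[0.018,0,0,0,0,0,0],[0.018,0,0,0,0,0,0],[0.018,0,0,0,0,0,0],[0.018,0,0,-0.02,0,0,0],[0.018,0,0,-0.03,0,0,0],[0.018,0,0,-0.04,0,0,0],[0.018,0.04,0,-0.03,0,0,0],[0.018,0.04,0,-0.03,0,0,0],[0.018,0.04,0,-0.03,0,0,0],[0.018,0.03,0,0,0,0,0],[0.018,0,0,0,0,0,0],[0.018,0,0,0,0,0,0]]'
python3 - <<'E'
from look import *
s=status.observe(); print(s['tool_pos'])
p,d,m=shot('wrist','w12.png'); P=cloud(m,d)
for l in ['forceps','needle','steel_tray','beaker']:
    r=cams.place_of('wrist',l); print(l,[(np.round(x['location']).astype(int).tolist(),round(x['confidence'],2)) for x in r[:3]])
for l in ['forceps','needle']:
    for x in cams.outline_of('wrist',l)[:1]:
        q=P[x['region']]; print(l,cv2.minAreaRect(q[:,:2].astype(np.float32)),np.median(q[:,2]))
p,d,m=shot('top'); P=cloud(m,d)
for c in [(486,437),(497,-405),(556,-404)]: bulb(P,c)
print([(np.round(x['location']),x['confidence']) for x in cams.place_of('top','beaker')])
E
```

```text
clock: 36.7
tool_pos: [353.5, 68.2, 188.7]
tcp_rot: [0.07, 3.139, 0.0]
wrist_force: [-0.4, 0.1, 0.1]
opening: 0.207
finger_force: 0.0
[353.48783446  68.15329313 188.71436332]
forceps []
needle [([526, 57, -1], 0.73)]
steel_tray [([528, 37, -2], 0.55)]
beaker [([467, 310, -1], 0.9)]
needle ((418.14923095703125, 64.00746154785156), (7.817490577697754, 264.43310546875), 87.4522933959961) 10.443912511227438
bulb 38 ztop 129.1 range [480.4 430.9] [498.5 445.7] topmean [488.7 436.2 126.4]
bulb 36 ztop 126.9 range [ 491.7 -409.4] [ 506.1 -395.7] topmean [ 498.2 -402.8  123.2]
bulb 38 ztop 126.4 range [ 550.6 -408.1] [ 566.3 -395.7] topmean [ 557.4 -403.4  122.9]
[(array([468., 312.,  -2.]), 0.58), (array([488., 435.,   4.]), 0.2)]
```

View pics/w12.png

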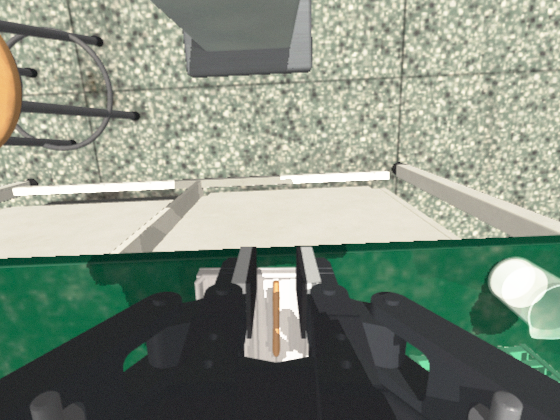

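The needle lies in the left lane at (275,315), origin about (526,60). The forceps are in the right lane, as seen before. All three bottles are in their bays, the beaker has not moved and the hand is clear.

```bash
python3 -c "
from bench import finish_job
print(finish_job())"
```

```text
the job is handed in; nothing more can be done
None
```

I handed the job in at about 37 s, with no verdict returned: my last checks showed both amber bottles in the black caddy, the clear one in the white caddy, the needle in the tray's left lane and the beaker unmoved; the forceps were last seen in the right lane just before I set the needle down.

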